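# Open the dye booth window to the clip

## Robot

A 6-joint arm with a two-finger parallel gripper is mounted at the origin on the work surface. World frame = base frame: x ahead of the robot, y to its left, z up, the work surface at z = 0. Lengths are in m, angles in rad, forces in N, time in s.
With the tool pointing down it reaches from about 0.3 to 0.875 m from the base axis. Payload 4.2 kg.
Tool frame: the origin (TCP) lies at the very end of the fingers, on their centre line; the grasp point (between the pads) lies arm.pinch_z behind it (arm.pinch_z is the distance from the TCP to the grasp point, in m); z points along the fingers, y is the line along which they close (so a half turn about z gives the same grasp; the last joint's range is limited). The gripper opens to 85 mm and grips with 20 to 120 N. Pads are 22 mm wide; open, the fingers measure 114 mm over their backs; the gripper's body (76 mm by 85 mm) begins 54 mm behind the grasp point. The pads swing forward as they close: fully open they stand 13 mm farther back than shut.
Start: joints at [-1.258, 0.32, 1.565, -0, 1.257, -0.02], TCP at [0.188, -0.543, 0.231] pointing down, gripper open.
Joint ranges: [-3.11, 3.11], [-0.84, 2.01], [0.21, 2.61], [-1.34, 4.49], [0.05, 2.63], [-2.56, 2.56]. Speed limits (rad/s): [2.57, 2.57, 3.14, 3.14, 3.14, 3.14].

## Interface

Orientations are given as a 3x3 rotation matrix whose columns are the frame's x, y, z axes.
In Python, from cell import arm gives the robot as it stands.
- The arm moves only by the tool play_rows, never from a script. Its argument "commands" is a list of rows, each a list of 7 numbers: the shift along the tool's x, y, z normalised to -1 to 1, where 1 is 25 mm, then the turn, a rotation vector about the tool's x, y, z normalised to -1 to 1, where 1 is 4 degrees, then the opening, from 0 (shut) to 1 (fully open). A call has 1 to 10 rows; each row shifts and turns the commanded pose from where the row before left it, along the tool's axes as they then stand; what a row does not reach is not made up. A row lasts 1/10 s, in which the tool goes at most 50 mm and 8.59 degrees, less where a joint would pass 70% of its speed; a pose out of reach is approached as far as the arm can. A call with a number of a shift or a turn outside -1 to 1 is refused whole. A call with a gripper value outside its range is refused whole. The fingers move at their own pace and stop on an object; "grip_force" is the grip in N (left out, the last holds). Time passes only in rows, so rows that do not move let the fingers close. It gives the time, the measured TCP pose, the force, the opening and the grip force at its end, in the units of the state.
- arm.state(): the state, without advancing time (a new reading comes with each control period).
- arm.get_image(name): name is "scene" or "top" or "wrist"; returns a dict with "image" (384x512x3 uint8, red, green, blue), "depth" (384x512 float32, m along the optical axis (not along the pixel's ray), 0 where there is no reading), "fx", "fy", "cx", "cy" (pixels), "distortion" ([k1, k2, p1, p2, k3] as OpenCV has them; the pictures are not rectified), "origin" and "attitude" of the camera in the world; the wrist camera has in their place "hand_eye" (4x4, takes a point from camera to tool coordinates, whose origin is the TCP and whose axes are the flange's). Camera axes: x right, y up, looking along -z (the intrinsics and any distortion apply to the point x, -y, -z); pixel columns grow to the right and rows downward; lengths in m; the calibration is good to about 2 mm. A picture is of the moment at which its call begins: read the wrist's pose just before it.
- arm.job_done(): hands the job in; it is judged then, once.
The state is a dict: "clock": time; "q": joint angles; "qd": joint speeds; "tau": joint torques, N m; "position": TCP position; "tool_rot": TCP orientation; "wrist_force": force on the tool from outside, world axes, zero at the start; "torque": the same for the moment, N m; "opening": finger opening in m; "grip_force": force on a finger pad.
Only numpy, scipy, OpenCV 4.12 (cv2) and the standard library are available. Lean on these libraries where they do the work, as an engineer would, in place of code of your own. Each camera call takes 0.05 s, during which the arm holds its last target. There are 200 camera calls.

## Task

Press the fan button on the switch box all the way down to start the extraction, and only then push the dye booth's counterweighted window up from beneath its lip until the lip is level with the pointer of the black clip on the right-hand jamb (right as the robot faces it), and leave it there with the hand clear. Push gently with the fingers, do not grip or force the window, and leave the clip and the other things on the table where they are.

Things in the scene. Friction and masses are not known exactly. Their poses are not given: they have to be found in the camera images.
- booth: fixed benchtop dye booth, clear panels on a white base, front to the robot, 320 mm wide (y), 288 deep, 420 high over its fan. Origin: centre of its front, on the table; x points into the booth, y to the left seen from the robot. Its front leans back 40 degrees from upright. The base (85 mm high) has its front face 25 mm behind the origin, so the space below the lip is open
- sash: sliding window in a dark steel frame, 274 mm wide, 200 long. z points up the slope, its sliding direction (40 degrees from vertical, leaning away from the robot); y left along the lip; -x out of the window face. Origin: centre of the lip's width and thickness, on the window face. It starts closed (origin 100 mm above the table) or up to 25 mm open, slides 140 mm; 2 to 6 N moves it and it stays where left
- lip (a point): middle of the front edge of the lip's underside. The lip is a bar along the window's lower edge, 230 mm wide (sash y), 8 mm thick (sash z), standing 35 mm out of the window face. This point is at x -35, z -4 mm in the sash's axes. Nothing is beneath the lip down to the table
- clip: black clip on the right-hand (-y) jamb, 34 mm wide, 18 high, with a pointed tab towards the window; axes as the sash's. Its origin lies on the window's centre line level with the pointer: the lip is level with the pointer when the sash's origin is at this origin. The clip is 133 to 167 mm to the -y side of it, the tab's tip at 121 mm, 13 mm out of the window face. Held by friction
- fan_box: fixed aluminium switch box, 100 x 80 x 45 mm high, left or right of the booth, origin under its centre; a round black collar and the fan button stand on the middle of its top
- fan_button_top (a point): centre of the top of the round grey fan button (34 mm wide), about 68 mm above the table, pressed straight down
- fan_button (a joint): how far the fan button is pressed, 0 (up) to 0.007 m (fully down, 5 N); it springs back
- dish: bystander, to be left alone: small round steel dish, 84 mm wide, 22 high; origin under its centre
- bottle: bystander, to be left alone: green drink bottle, 60 mm wide, 170 high, upright; origin under its centre
- mallet: bystander, to be left alone: small mallet lying flat, 220 mm long; origin under its centre
- awl: bystander, to be left alone: awl with wooden handle lying flat, 150 mm long; origin under its centre
- burnisher: bystander, to be left alone: turned wooden burnisher lying flat, 150 mm long, 28 thick; origin under its centre
- jar: bystander, to be left alone: amber dye jar, 56 mm wide, 70 high; origin under its centre
Things that resemble listed ones, but are neither listed nor needed, are in the scene too. Leave any blue or purple look-alike of the fan_box alone.

How it is judged:
By the outcome, as a careful person would: the job done as asked, in the order asked, and still so for the second after the job is handed in, with the robot touching nothing.
It also fails if it takes over 54 s, if anything falls off the work surface, if the arm or the gripper's body presses on something with over 40 N, if the wrist force passes 120 N, or if a joint passes its speed limit or range.

## Working session

There is one attempt and no reset: what is moved stays moved. The work goes in short steps, Python scripts to look and compute and a tool call to move; the robot and the scene stay as the last step left them, time stands still between calls to the robot, and variables do not carry over. Pictures are saved under pics/ and viewed, at most 10 in all, crops included, and the job is handed in when it is done.

Besides the shell and the picture viewer there is one more tool, called after "Request:" by a JSON object that holds its "method" and its "body", one argument or row to a line. play_rows: Moves the arm, as the interface text tells. Its arguments: {"type":"object","properties":{"commands":{"type":"array"},"grip_force":{"type":"number"}},"required":["commands"]}

```bash
ls; mkdir -p pics
cat > h.py <<'E'
import numpy as np, cv2
from cell import arm
def grab(n):
    s=arm.state(); d=arm.get_image(n)
    if 'hand_eye' in d:
        T=np.eye(4);T[:3,:3]=np.array(s['tool_rot']);T[:3,3]=s['position'];M=T@np.array(d['hand_eye']);d['R']=M[:3,:3];d['o']=M[:3,3]
    else: d['R']=np.array(d['attitude']);d['o']=np.array(d['origin'])
    return d
def ray(d,u,v):
    K=np.array([[d['fx'],0,d['cx']],[0,d['fy'],d['cy']],[0,0,1]])
    p=cv2.undistortPoints(np.array([[[u,v]]],float),K,np.array(d['distortion'],float))[0,0]
    return np.array([p[0],-p[1],-1.])
def onz(d,u,v,z):
    r=d['R']@ray(d,u,v); return d['o']+r*(z-d['o'][2])/r[2]
def dep(d,u,v):
    z=np.median(d['depth'][int(v)-1:int(v)+2,int(u)-1:int(u)+2]); return d['o']+d['R']@ray(d,u,v)*z
def save(d,n,box=None):
    im=d['image'][:,:,::-1]
    if box: x0,y0,x1,y1=box; im=im[y0:y1,x0:x1]; 
    k=min(800/im.shape[1],600/im.shape[0]); cv2.imwrite('pics/'+n,cv2.resize(im,None,fx=k,fy=k,interpolation=cv2.INTER_CUBIC))
E
python3 - <<'E'
from h import *
import pickle
for n in('scene','top'):
    d=grab(n); pickle.dump(d,open(n+'.pkl','wb')); save(d,n+'.png'); print(n,d['o'],d['R'][:,2])
print(arm.pinch_z, arm.state())
E
```

```text
pics
scene [ 1.14288968 -0.24174899  0.89991699] [ 0.6319428  -0.22421717  0.74187261]
top [ 0.27921828 -0.00682344  1.34362626] [-0.13109756  0.00178965  0.99136786]
0.0187 {'clock': 0.1, 'q': array([-1.25800558e+00,  3.20246114e-01,  1.56555775e+00,  6.16272370e-06,
        1.25739449e+00, -1.99783121e-02]), 'qd': array([ 0.00020383, -0.00227832, -0.00284665,  0.00028205, -0.00049286,
        0.00124982]), 'tau': array([-6.88917680e-04, -4.16410089e+01, -2.34707683e+01, -1.67490589e-05,
        4.85631273e-03, -2.26840677e-05]), 'position': array([ 0.1877142 , -0.5430482 ,  0.23055563]), 'tool_rot': array([[ 9.45142056e-01,  3.26659236e-01, -4.88520328e-04],
       [ 3.26659599e-01, -9.45140819e-01,  1.52959357e-03],
       [ 3.79353646e-05, -1.60526307e-03, -9.99998711e-01]]), 'wrist_force': array([ 0.60494105, -0.40846765,  0.6082381 ]), 'torque': array([ 0.02668853, -0.01237169, -0.06428461]), 'grip_force': 0.0, 'opening': 0.08569087397742887}
```

View pics/scene.png

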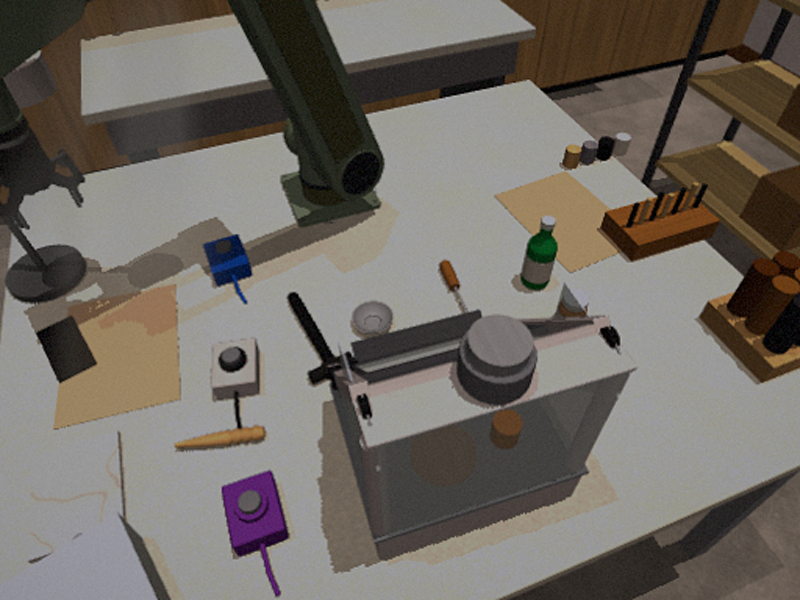

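View pics/top.png

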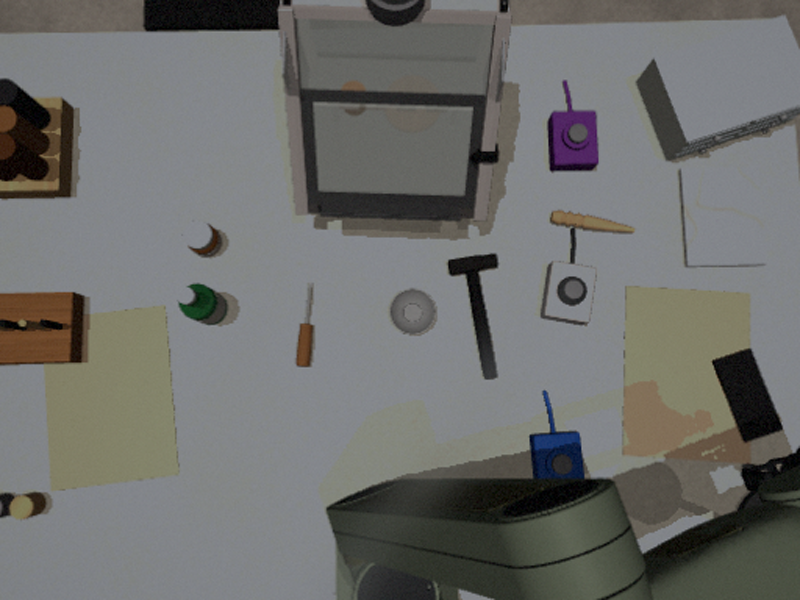

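The top view shows the aluminium box (button near 571,291), the booth with its sash in the upper middle, the clip on the right jamb (484,155), and the dish and mallet in front. I'll zoom in on the sash.

Run:
```python
from h import *
import pickle
d=pickle.load(open('top.pkl','rb')); save(d,'c1.png',(180,40,340,160))
np.set_printoptions(precision=4,suppress=True)
print('btn',dep(d,366,186),onz(d,366,186,.068))
for u,v in [(200,128),(220,130),(240,132),(260,133),(280,134),(295,135),(200,135),(250,137),(290,139),(220,64),(260,64),(290,64),(200,90),(301,90),(310,99),(305,99),(313,99),(230,100),(260,100),(264,197),(310,168),(313,240)]: print(u,v,dep(d,u,v))
```

```text
btn [ 0.4621 -0.308   0.0686] [ 0.4622 -0.3082  0.068 ]
200 128 [0.6157 0.129  0.1198]
220 130 [0.6081 0.0766 0.1246]
240 132 [0.6006 0.0247 0.1294]
260 133 [ 0.5967 -0.027   0.1305]
280 134 [ 0.5925 -0.0784  0.1327]
295 135 [ 0.608  -0.1237  0.0587]
200 135 [0.6235 0.1404 0.0181]
250 137 [ 0.5837 -0.001   0.1421]
290 139 [ 0.5759 -0.1028  0.1443]
220 64 [0.7296 0.0656 0.2618]
260 64 [ 0.7265 -0.0281  0.265 ]
290 64 [ 0.7246 -0.098   0.2661]
200 90 [0.6866 0.1187 0.2082]
301 90 [ 0.6796 -0.1273  0.2149]
310 99 [ 0.6589 -0.1492  0.2079]
305 99 [ 0.6587 -0.1369  0.2092]
313 99 [ 0.6584 -0.1564  0.2089]
230 100 [0.6688 0.047  0.1821]
260 100 [ 0.6661 -0.0277  0.186 ]
264 197 [ 0.4457 -0.0365  0.0042]
310 168 [ 0.5222 -0.1658  0.0232]
313 240 [ 0.3226 -0.167   0.0247]
```

View pics/c1.png

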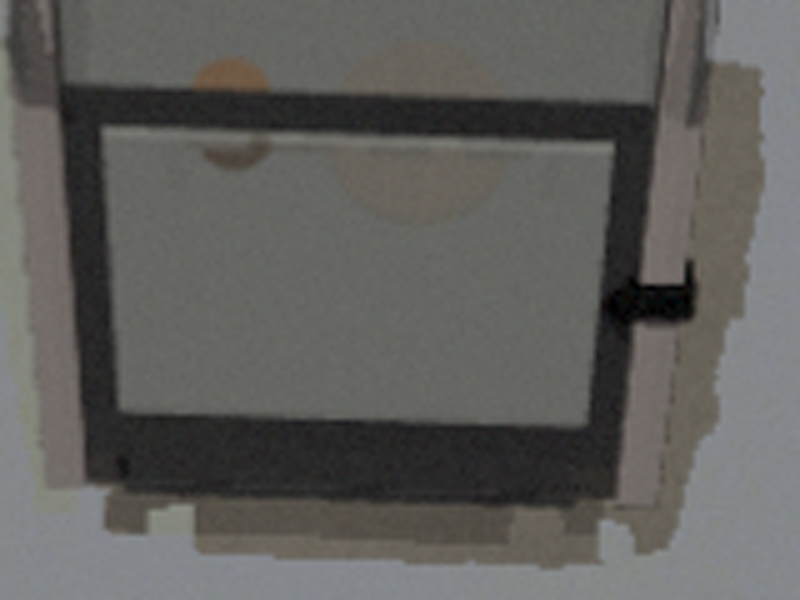

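Crop shows the dark sash frame (lip at bottom, y≈490), and the black clip with its tip at (608,300). Next I fit the plane.

```bash
cat > fit.py <<'E'
from h import *
def fit(d,box=(185,45,335,145),verbose=True,psi=None):
    x0,y0,x1,y1=box
    uu,vv=np.meshgrid(np.arange(x0,x1),np.arange(y0,y1)); uu=uu.ravel();vv=vv.ravel()
    K=np.array([[d['fx'],0,d['cx']],[0,d['fy'],d['cy']],[0,0,1]])
    p=cv2.undistortPoints(np.stack([uu,vv],1).astype(float)[:,None],K,np.array(d['distortion'],float))[:,0]
    z=d['depth'][vv,uu]; P=d['o']+(np.c_[p[:,0],-p[:,1],-np.ones(len(p))]*z[:,None])@d['R'].T
    g=d['image'][vv,uu].astype(float).max(1); ok=(z>0)
    c,s=np.cos(np.radians(40)),np.sin(np.radians(40))
    dark=ok&(g>28)&(g<70)&(P[:,2]>.11)&(P[:,0]<.76)&(abs(P[:,1])<.16)
    # face: n=(-c cosψ,-c sinψ,s) ; solve least squares robustly for ψ,offset
    from scipy.optimize import least_squares
    Q=P[dark]
    f=lambda a:(-c*np.cos(a[0])*Q[:,0]-c*np.sin(a[0])*Q[:,1]+s*Q[:,2]-a[1])
    r=least_squares(f,[0,-.35],loss='soft_l1',f_scale=.002)
    a=r.x if psi is None else [psi,0]
    cp,sp=np.cos(a[0]),np.sin(a[0])
    A=np.array([[c*cp,c*sp,-s],[-sp,cp,0],[s*cp,s*sp,c]]) # rows sash x,y,z
    S=P@A.T; S[:,0]+=a[1]; # x: 0 on face, negative outward
    return dict(psi=a[0],off=a[1],A=A,S=S,P=P,g=g,ok=ok,dark=dark,uu=uu,vv=vv)
E
python3 - <<'E'
from fit import *
import pickle
np.set_printoptions(precision=4,suppress=True)
d=pickle.load(open('top.pkl','rb')); F=fit(d)
S,g,ok=F['S'],F['g'],F['ok']
print('yaw deg',np.degrees(F['psi']),F['off']); D=F['dark']
print('resid on frame',np.percentile(S[D,0],[5,25,50,75,95]))
fr=D&(abs(S[:,0])<.006); print('frame y,z range',np.percentile(S[fr],[.5,2,98,99.5],axis=0))
lip=ok&(g<75)&(S[:,0]<-.02)&(S[:,0]>-.045)&(F['P'][:,2]>.11)&(abs(S[:,1]-S[fr,1].mean())<.12)
print('lip',lip.sum(),np.percentile(S[lip],[2,20,50,80,98],axis=0))
cl=ok&(g<28)&(S[:,0]<.01)&(F['uu']>295); print('clip',cl.sum(),np.percentile(S[cl],[0,2,50,98,100],axis=0))
for u in range(300,321): 
    m=cl&(F['uu']==u)
    if m.any(): print(u,F['vv'][m].min(),F['vv'][m].max(),S[m].mean(0))
for u in (215,240,265,290):
    for v in range(126,142,2):
        m=(F['uu']==u)&(F['vv']==v); print(u,v,g[m],S[m][0])
E
```

```text
yaw deg -3.0066838075205173 -0.3865465892690903
resid on frame [-0.0329 -0.0047  0.0003  0.0025  0.0074]
frame y,z range [[-0.0055 -0.1084  0.4802]
 [-0.0044 -0.1055  0.482 ]
 [ 0.0054  0.1688  0.6787]
 [ 0.0059  0.1693  0.6805]]
lip 489 [[-0.037  -0.0803  0.4761]
 [-0.0339 -0.0369  0.4799]
 [-0.0312  0.0325  0.483 ]
 [-0.0251  0.1011  0.485 ]
 [-0.0208  0.1404  0.4865]]
clip 127 [[-0.0168 -0.1339  0.556 ]
 [-0.0157 -0.1324  0.5602]
 [-0.0106 -0.1106  0.5853]
 [ 0.0038 -0.094   0.593 ]
 [ 0.008  -0.0929  0.5934]]
301 99 102 [-0.0052 -0.0935  0.5793]
302 99 104 [-0.0074 -0.0959  0.5778]
303 98 106 [-0.0072 -0.0985  0.5764]
304 97 107 [-0.0078 -0.1009  0.5768]
305 95 105 [-0.008  -0.1028  0.5827]
306 95 103 [-0.0086 -0.1049  0.586 ]
307 97 103 [-0.0107 -0.1074  0.5845]
308 97 103 [-0.0109 -0.1098  0.5847]
309 97 103 [-0.01   -0.1123  0.5843]
310 97 102 [-0.0106 -0.1146  0.5861]
311 97 102 [-0.0112 -0.1169  0.5866]
312 98 103 [-0.0123 -0.1195  0.5845]
313 97 103 [-0.0103 -0.122   0.5848]
314 97 103 [-0.0101 -0.1245  0.5848]
315 97 103 [-0.0107 -0.1268  0.5852]
316 97 102 [-0.0099 -0.129
[... 645 characters left out ...]
0.033   0.0551  0.4806]
240 140 [87.] [0.0792 0.0604 0.3921]
265 126 [37.] [-0.0007 -0.0079  0.4977]
265 128 [39.] [ 0.0018 -0.0082  0.4898]
265 130 [42.] [ 0.002  -0.0084  0.4833]
265 132 [44.] [-0.0122 -0.0084  0.487 ]
265 134 [37.] [-0.0141 -0.0086  0.4821]
265 136 [41.] [-0.0251 -0.0087  0.4837]
265 138 [46.] [-0.0304 -0.0088  0.4813]
265 140 [56.] [-0.0362 -0.0089  0.4792]
290 126 [41.] [ 0.0005 -0.0724  0.4993]
290 128 [37.] [-0.0007 -0.0727  0.494 ]
290 130 [37.] [-0.0014 -0.0731  0.4883]
290 132 [40.] [-0.0045 -0.0733  0.4841]
290 134 [42.] [-0.0143 -0.073   0.4848]
290 136 [45.] [-0.0213 -0.0729  0.4835]
290 138 [39.] [-0.0336 -0.0723  0.4861]
290 140 [45.] [-0.0323 -0.0729  0.4789]
```

Request:
{"method": "play_rows", "body": {
  "commands": [
    [1, 0, 0, 0, 0, 0, 0],
    [1, 0, 0, 0, 0, 0, 0],
    [1, 0, 0, 0, 0, 0, 0],
    [1, 0, 0, 0, 0, 0, 0],
    [1, 0, 0, 0, 0, 0, 0],
    [1, 0, 0, 0, 0, 0, 0],
    [1, 0, 0, 0, 0, 0, 0],
    [1, 0, 0, 0, 0, 0, 0]
  ]
}}

```text
clock: 0.9
position: [0.3777, -0.4775, 0.2308]
tool_rot: [[0.945, 0.327, -0.001], [0.327, -0.945, 0.001], [-0.0, -0.001, -1.0]]
wrist_force: [-0.5, -0.5, -0.2]
opening: 0.0002
grip_force: 0.0
```

Request:
{"method": "play_rows", "body": {
  "commands": [
    [0.9, -0.88, 0, 0, 0, 0, 0],
    [0.9, -0.88, 0, 0, 0, 0, 0],
    [0.9, -0.88, 0, 0, 0, 0, 0],
    [0.9, -0.88, 0.3, 0, 0, 0, 0],
    [0.9, -0.88, 0.3, 0, 0, 0, 0],
    [0.9, -0.88, 0.3, 0, 0, 0, 0],
    [0, 0, 0, 0, 0, 0, 0]
  ]
}}

```text
clock: 1.6
position: [0.4618, -0.3058, 0.2074]
tool_rot: [[0.944, 0.33, -0.002], [0.33, -0.944, 0.003], [-0.001, -0.004, -1.0]]
wrist_force: [-1.5, -0.9, 0.1]
opening: 0.0002
grip_force: 0.0
```

Run:
```python
from h import *
np.set_printoptions(precision=4,suppress=True)
s=arm.state();print(s['position'],s['wrist_force'])
d=grab('wrist');save(d,'w1.png');print(d['hand_eye'])
import pickle;pickle.dump(d,open('w1.pkl','wb'))
h=d['depth'];
m=np.zeros(h.shape,bool);pts=[]
for v in range(0,384,2):
    for u in range(0,512,2):
        p=dep(d,u,v)
        if .062<p[2]<.074 and np.hypot(p[0]-.462,p[1]+.308)<.03: pts.append(p)
pts=np.array(pts);print(len(pts));
if len(pts): print(pts.mean(0),pts.min(0),pts.max(0))
```

```text
[ 0.4618 -0.3058  0.2074] [-1.5319 -0.9277  0.0705]
[[ 0.0005  0.9486  0.3164  0.0822]
 [ 1.     -0.0008  0.0009  0.0003]
 [ 0.0011  0.3164 -0.9486 -0.1429]
 [ 0.      0.      0.      1.    ]]
189
[ 0.4663 -0.3126  0.0678] [ 0.4497 -0.329   0.0623] [ 0.4818 -0.2968  0.0691]
  return _methods._mean(a, axis=axis, dtype=dtype,
  ret = ret.dtype.type(ret / rcount)
```

View pics/w1.png

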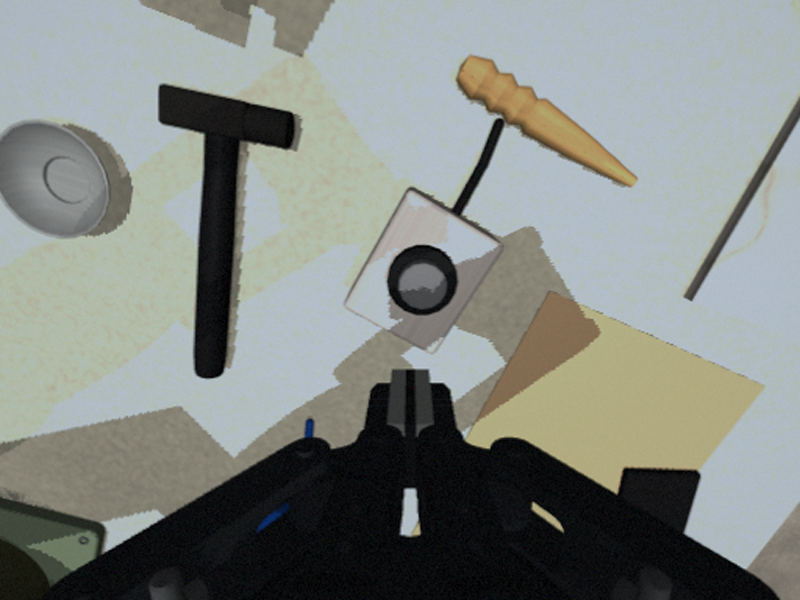

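The wrist view shows the grey button in its black collar at about (421,286), its depth centre at (0.4655, -0.3125, 0.068). I'll descend onto it.

Request:
{"method": "play_rows", "body": {
  "commands": [
    [0.06, 0.28, 0.9, 0, 0, 0, 0],
    [0, 0, 0.9, 0, 0, 0, 0],
    [0, 0, 0.9, 0, 0, 0, 0],
    [0, 0, 0.9, 0, 0, 0, 0],
    [0, 0, 0.9, 0, 0, 0, 0],
    [0, 0, 0.7, 0, 0, 0, 0],
    [0, 0, 0.2, 0, 0, 0, 0],
    [0, 0, 0.1, 0, 0, 0, 0],
    [0, 0, 0.1, 0, 0, 0, 0]
  ]
}}

```text
clock: 2.55
position: [0.4655, -0.3163, 0.0695]
tool_rot: [[0.945, 0.326, 0.001], [0.326, -0.945, -0.001], [0.001, 0.002, -1.0]]
wrist_force: [0.1, 0.0, -0.3]
opening: -0.0
grip_force: 0.0
```

Request:
{"method": "play_rows", "body": {
  "commands": [
    [0, 0, 0.08, 0, 0, 0, 0],
    [0, 0, 0, 0, 0, 0, 0]
  ]
}}

```text
clock: 2.75
position: [0.4655, -0.316, 0.0676]
tool_rot: [[0.945, 0.327, 0.001], [0.327, -0.945, -0.002], [0.001, 0.002, -1.0]]
wrist_force: [-0.3, -0.4, 2.6]
opening: -0.0003
grip_force: 0.8
```

Request:
{"method": "play_rows", "body": {
  "commands": [
    [0, -0.15, -0.2, 0, 0, 0, 0],
    [0, 0, 0.2, 0, 0, 0, 0],
    [0, 0, 0.1, 0, 0, 0, 0],
    [0, 0, 0.1, 0, 0, 0, 0],
    [0, 0, 0.06, 0, 0, 0, 0],
    [0, 0, 0, 0, 0, 0, 0]
  ]
}}

```text
clock: 3.35
position: [0.4643, -0.3119, 0.061]
tool_rot: [[0.945, 0.327, 0.001], [0.327, -0.945, -0.0], [0.001, 0.001, -1.0]]
wrist_force: [0.6, 1.1, 7.3]
opening: 0.0002
grip_force: 3.7
```

Request:
{"method": "play_rows", "body": {
  "commands": [
    [0, 0, 0.04, 0, 0, 0, 0],
    [0, 0, 0, 0, 0, 0, 0]
  ]
}}

```text
clock: 3.55
position: [0.4644, -0.3119, 0.0609]
tool_rot: [[0.945, 0.327, 0.001], [0.327, -0.945, -0.001], [0.001, 0.001, -1.0]]
wrist_force: [-1.7, 1.9, 13.6]
opening: 0.0002
grip_force: 6.5
```

Request:
{"method": "play_rows", "body": {
  "commands": [
    [0, 0, -0.5, 0, 0, 0, 0],
    [0, 0, -1, 0, 0, 0, 0],
    [0, 0, -1, 0, 0, 0, 0],
    [0, 0, -1, 0, 0, 0, 0],
    [0, 0, -1, 0, 0, 0, 0],
    [0, 0, -1, 0, 0, 0, 0]
  ]
}}

```text
clock: 4.15
position: [0.4631, -0.3116, 0.1974]
tool_rot: [[0.945, 0.327, -0.002], [0.327, -0.945, 0.001], [-0.001, -0.001, -1.0]]
wrist_force: [0.6, -0.8, 0.7]
opening: -0.0003
grip_force: 0.0
```

```bash
cat > plan.py <<'E'
from h import *
from scipy.spatial.transform import Rotation as Ro
np.set_printoptions(precision=3,suppress=True)
psi=np.radians(-3.0);c,s=np.cos(np.radians(40)),np.sin(np.radians(40));cp,sp=np.cos(psi),np.sin(psi)
A=np.array([[c*cp,c*sp,-s],[-sp,cp,0],[s*cp,s*sp,c]])
Rt=np.c_[A[2],-A[1],A[0]]
def world(x,y,z): return A.T@np.array([x+.3865,y,z])
def sash(P): return A@P-np.array([.3865,0,0])
def plan(x,y,z):
    st=arm.state();R=np.array(st['tool_rot']);p=np.array(st['position'])
    t=world(x,y,z); print('target',t,'now',p,'sash now',sash(p),'F',st['wrist_force'])
    print('shift world',t-p,'units tool now',R.T@(t-p)/.025,'units in target axes',Rt.T@(t-p)/.025)
    print('rotvec units',np.degrees(Ro.from_matrix(R.T@Rt).as_rotvec())/4)
    print('yaw first (about tool z units)')
E
python3 - <<'E'
from plan import *
plan(-.10,.031,.445); print(world(-.014,.031,.445))
R=np.array(arm.state()['tool_rot']); Rd=np.c_[[cp,sp,0],[sp,-cp,0],[0,0,-1]]
print(np.degrees(Ro.from_matrix(R.T@Rd).as_rotvec())/4, np.degrees(Ro.from_matrix(Rd.T@Rt).as_rotvec())/4)
print('units in Rd', Rd.T@(world(-.10,.031,.445)-arm.state()['position'])/.025)
E
```

```text
target [0.506 0.005 0.157] now [ 0.463 -0.312  0.197] sash now [-0.147 -0.287  0.459] F [ 0.614 -0.809  0.668]
shift world [ 0.043  0.316 -0.041] units tool now [  5.771 -11.381   1.633] units in target axes [ -0.559 -12.716   1.865]
rotvec units [-2.419 12.364  5.155]
yaw first (about tool z units)
[0.572 0.001 0.101]
[-0.014  0.023  5.517] [ 0.  12.5 -0. ]
units in Rd [  1.069 -12.716   1.628]
```

Request:
{"method": "play_rows", "body": {
  "commands": [
    [0, 0, -0.4, 0, 0, 0.92, 0],
    [0, 0, -0.4, 0, 0, 0.92, 0],
    [0, 0, -0.4, 0, 0, 0.92, 0],
    [0, 0, -0.4, 0, 0, 0.92, 0],
    [0, 0, 0, 0, 0, 0.92, 0],
    [0, 0, 0, 0, 0, 0.92, 0]
  ]
}}

```text
clock: 4.75
position: [0.4633, -0.3117, 0.2367]
tool_rot: [[0.998, -0.055, -0.001], [-0.055, -0.998, 0.0], [-0.001, -0.0, -1.0]]
wrist_force: [-0.3, 0.6, 0.4]
opening: -0.0002
grip_force: 0.0
```

Request:
{"method": "play_rows", "body": {
  "commands": [
    [0, -0.98, 0, 0, 0.96, 0, 0],
    [0, -0.98, 0, 0, 0.96, 0, 0],
    [0, -0.98, 0, 0, 0.96, 0, 0],
    [0, -0.98, 0, 0, 0.96, 0, 0],
    [0, -0.98, 0, 0, 0.96, 0, 0],
    [0, -0.98, 0, 0, 0.96, 0, 0],
    [0, -0.98, 0, 0, 0.96, 0, 0],
    [0, -0.98, 0, 0, 0.96, 0, 0]
  ]
}}

```text
clock: 5.55
position: [0.4733, -0.1152, 0.2365]
tool_rot: [[0.858, -0.053, 0.511], [-0.045, -0.999, -0.027], [0.512, -0.0, -0.859]]
wrist_force: [0.2, 1.0, 0.2]
opening: -0.0
grip_force: 0.0
```

Request:
{"method": "play_rows", "body": {
  "commands": [
    [0, -0.98, 0, 0, 0.96, 0, 0],
    [0, -0.98, 0, 0, 0.96, 0, 0],
    [0, -0.98, 0, 0, 0.96, 0, 0],
    [0, -0.98, 0, 0, 0.96, 0, 0],
    [0, -0.98, 0, 0, 0.96, 0, 0],
    [0, 0, 0, 0, 0, 0, 0],
    [0, 0, 0, 0, 0, 0, 0]
  ]
}}

```text
clock: 6.25
position: [0.4779, -0.0229, 0.2354]
tool_rot: [[0.696, -0.066, 0.715], [-0.037, -0.998, -0.056], [0.717, 0.012, -0.697]]
wrist_force: [-0.4, -0.2, -1.0]
opening: 0.0002
grip_force: 0.0
```

Run:
```python
from plan import *
plan(-.10,.031,.445); print(arm.state()['q'])
d=grab('wrist'); save(d,'w2.png')
import pickle;pickle.dump(d,open('w2.pkl','wb'))
```

```text
target [0.506 0.005 0.157] now [ 0.478 -0.023  0.235] sash now [-0.171  0.002  0.488] F [-0.357 -0.225 -0.96 ]
shift world [ 0.029  0.027 -0.079] units tool now [-1.504 -1.207  2.947] units in target axes [-1.716 -1.154  2.852]
rotvec units [0.265 1.043 0.002]
yaw first (about tool z units)
[-0.066 -0.115  2.331 -0.069  0.126  1.63 ]
```

View pics/w2.png

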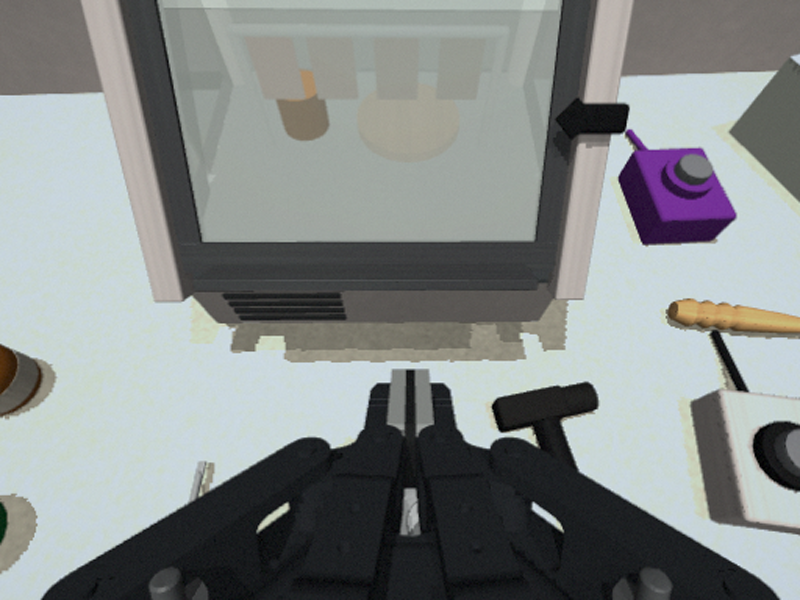

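The wrist view shows the clip tip at (555,118) and the lip front face as a dark strip at rows ~278–290, running from u≈190 to 550. I ray-cast these onto the known planes and get the profile with depth.

Run:
```python
from plan import *
import pickle
d=pickle.load(open('w2.pkl','rb'))
def onx(u,v,x):
    o=sash(d['o']);r=A@(d['R']@ray(d,u,v));return o+r*(x-o[0])/r[0]
k=.64
print('tip',onx(555*k,118*k,-.013),'clip top/bottom right edge',onx(600*k,102*k,-.018),onx(600*k,133*k,-.018))
g=d['image'].astype(int).max(2)
for u in (180,220,300,330): print(u,g[150:196,u])
for u,v in((190,266),(550,290),(410,290),(410,279),(537,279),(191,265)): print(u,v,onx(u*k,v*k,-.035),sash(dep(d,u*k,v*k)))
for u,v in((200,242),(535,242),(183,262),(556,262)): print('frame',u,v,onx(u*k,v*k,0),sash(dep(d,u*k,v*k)))
print([sash(dep(d,260,v)).round(3) for v in range(156,190,2)])
```

```text
tip [-0.013 -0.091  0.583] clip top/bottom right edge [-0.018 -0.116  0.591] [-0.018 -0.119  0.574]
180 [164 166 166 159 162  58  65  68  69  69  63  65  66  63  69  72  69  66
  68  64  60  58  58  59  60  59  60  63  61  82  65  66  65  68  63  69
  72  66  39  32  31  59  49  37  27  31]
220 [166 166 166 160 136  63  67  66  66  64  63  64  63  64  65  68  64  66
  67  62  60  62  58  56  58  59  60  59  60  79  65  67  67  66  66  68
  78  91  89  88  91  91  90  89  90  92]
300 [165 164 166 157 106  59  65  63  63  64  65  64  62  62  61  63  66  64
  63  58  60  60  56  57  56  59  56  60  56  67  64  64  61  66  64  60
  87  90  89  90  87  90  89  89  87  88]
330 [166 165 164 157 110  60  65  63  61  64  64  62  64  60  66  61  64  64
  59  57  60  57  60  60  58  63  59  57  56  67  63  62  63  62  62  50
  91  91  90  91  90  89  91  88  90  89]
190 266 [-0.035  0.142  0.494] [0.002 0.161 0.483]
550 290 [-0.035 -0.094  0.476] [ 0.008 -0.11   0.46 ]
410 290 [-0.035 -0.     0.477] [-0.033 -0.     0.476]
410 279 [-0.035 -0.     0.485] [-0.031 -0.     0.483]
537 279 [-0.035 -0.085  0.484] [-0.031 -0.086  0.483]
191 265 [-0.035  0.141  0.495] [0.001 0.159 0.484]
frame 200 242 [0.    0.149 0.501] [0.003 0.151 0.5  ]
frame 535 242 [ 0.    -0.092  0.5  ] [ 0.001 -0.092  0.5  ]
frame 183 262 [0.    0.164 0.486] [0.001 0.165 0.486]
frame 556 262 [ 0.    -0.109  0.485] [ 0.002 -0.11   0.484]
[array([0.001, 0.002, 0.499]), array([0.001, 0.002, 0.497]), array([0.001, 0.002, 0.494]), array([0.001, 0.002, 0.492]), array([0.002, 0.002, 0.489]), array([0.001, 0.002, 0.487]), array([0.   , 0.002, 0.485]), array([-0.004,  0.002,  0.484]), array([-0.012,  0.002,  0.484]), array([-0.019,  0.002,  0.484]), array([-0.024,  0.002,  0.484]), array([-0.032,  0.002,  0.484]), array([-0.034,  0.002,  0.483]), array([-0.034,  0.002,  0.48 ]), array([-0.033,  0.002,  0.478]), array([0.042, 0.002, 0.447]), array([0.045, 0.001, 0.443])]
```

Request:
{"method": "play_rows", "body": {
  "commands": [
    [-0.5, -0.4, 0.5, 0.13, 0.52, 0, 0],
    [-0.5, -0.4, 0.5, 0.13, 0.52, 0, 0],
    [-0.5, -0.3, 0.5, 0, 0, 0, 0],
    [0, 0, 0.5, 0, 0, 0, 0],
    [0, 0, 0, 0, 0, 0, 0],
    [0, 0, 0, 0, 0, 0, 0]
  ]
}}

```text
clock: 6.9
position: [0.4862, -0.0216, 0.2175]
tool_rot: [[0.685, -0.079, 0.725], [-0.038, -0.997, -0.072], [0.728, 0.021, -0.685]]
wrist_force: [0.5, 0.4, -0.5]
opening: -0.0002
grip_force: 0.0
```

Run:
```python
from plan import *
plan(-.014,.0285,.445)
```

```text
target [ 0.572 -0.001  0.101] now [ 0.486 -0.022  0.217] sash now [-0.153  0.004  0.479] F [ 0.533  0.428 -0.48 ]
shift world [ 0.086  0.02  -0.116] units tool now [-1.057 -1.174  5.613] units in target axes [-1.377 -0.986  5.58 ]
rotvec units [ 0.487  0.825 -0.022]
yaw first (about tool z units)
```

Run:
```python
from plan import *
from scipy.optimize import fsolve
q=arm.state()['q'];p=arm.state()['position'];print(q)
r=np.hypot(p[0],p[1]); s2=q[1]+q[2];s3=s2+q[4]
M=np.array([[np.sin(.32),np.sin(1.885),0,0],[np.cos(.32),np.cos(1.885),-1,1],
[np.sin(q[1]),np.sin(s2),np.sin(s3),0],[np.cos(q[1]),np.cos(s2),np.cos(s3),1]])
a,b,L,h=np.linalg.solve(M,[.5746,.2306,r,p[2]]);print('a b L h',a,b,L,h)
for (x,z) in((-.10,.44),(-.02,.44),(-.014,.465),(-.014,.57)):
    t=world(x,.0285,z)
    for pt in(40,50,60,70):
        e=np.radians(90+pt);W=[t[0]-L*np.sin(e),t[2]-L*np.cos(e)-h];D=np.hypot(*W)
        c3=(D*D-a*a-b*b)/2/a/b
        if abs(c3)>1: print(x,z,pt,'no');continue
        q3=np.arccos(c3);q2=np.arctan2(W[0],W[1])-np.arctan2(b*np.sin(q3),a+b*np.cos(q3));print(x,z,pt,'q2 %.2f q3 %.2f q5 %.2f'%(q2,q3,e-q2-q3))
```

```text
[-0.04  -0.068  2.363 -0.925  0.054  2.507]
a b L h 0.6250111067591441 0.3974504709458707 0.32495517636384547 0.08510823302746734
-0.1 0.44 40 q2 0.09 q3 2.53 q5 -0.36
-0.1 0.44 50 q2 0.07 q3 2.39 q5 -0.01
-0.1 0.44 60 q2 0.08 q3 2.25 q5 0.29
-0.1 0.44 70 q2 0.13 q3 2.11 q5 0.55
-0.02 0.44 40 q2 0.29 q3 2.50 q5 -0.52
-0.02 0.44 50 q2 0.24 q3 2.36 q5 -0.16
-0.02 0.44 60 q2 0.24 q3 2.22 q5 0.16
-0.02 0.44 70 q2 0.28 q3 2.07 q5 0.44
-0.014 0.465 40 q2 0.27 q3 2.43 q5 -0.44
-0.014 0.465 50 q2 0.24 q3 2.29 q5 -0.09
-0.014 0.465 60 q2 0.25 q3 2.15 q5 0.22
-0.014 0.465 70 q2 0.28 q3 2.01 q5 0.50
-0.014 0.57 40 q2 0.21 q3 2.18 q5 -0.12
-0.014 0.57 50 q2 0.22 q3 2.03 q5 0.19
-0.014 0.57 60 q2 0.25 q3 1.89 q5 0.48
-0.014 0.57 70 q2 0.30 q3 1.74 q5 0.75
```

The tilted pose sits near the wrist singularity (j5≈0.05). A steeper tool at 62° below horizontal avoids it, so I'll push the lip's front edge with the sides of the fingers.

```bash
cat >> plan.py <<'E'
th=np.radians(22); xs,ys,zs=A
Rt=np.c_[np.sin(th)*xs+np.cos(th)*zs,-ys,np.cos(th)*xs-np.sin(th)*zs]
def tip(z0,back=.018,drop=0): # TCP in sash coords to touch lip when the sash origin is at z0
    C=np.array([-.035,z0-.004]);return C+np.array([-.011*np.sin(th)+back*np.cos(th),-.011*np.cos(th)-back*np.sin(th)-drop])
E
python3 - <<'E'
from plan import *
t=tip(.480,drop=.015);print(t)
plan(t[0]-.06,.0285,t[1])
E
```

```text
[-0.022  0.444]
target [0.519 0.001 0.145] now [ 0.486 -0.022  0.217] sash now [-0.153  0.004  0.479] F [ 0.533  0.428 -0.48 ]
shift world [ 0.033  0.023 -0.073] units tool now [-1.252 -1.081  2.884] units in target axes [-0.247 -0.986  3.166]
rotvec units [ 0.475 -4.674 -0.115]
yaw first (about tool z units)
```

Request:
{"method": "play_rows", "body": {
  "commands": [
    [0, 0, 0, 0, -0.8, 0, 0],
    [0, 0, 0, 0, -0.8, 0, 0],
    [0, 0, 0, 0, -0.8, 0, 0],
    [0, 0, 0, 0, -0.8, 0, 0],
    [0, 0, 0, 0, -0.6, 0, 0],
    [0, 0, 0, 0, 0, 0, 0],
    [0, 0, 0, 0, 0, 0, 0]
  ]
}}

```text
clock: 7.6
position: [0.4868, -0.0272, 0.2186]
tool_rot: [[0.814, -0.092, 0.574], [-0.055, -0.995, -0.081], [0.579, 0.034, -0.815]]
wrist_force: [0.1, 0.1, -0.7]
opening: 0.0004
grip_force: 0.0
```

Run:
```python
from plan import *
t=tip(.480,drop=.015);print(t,arm.state()['q'])
plan(t[0]-.06,.0285,t[1])
```

```text
[-0.022  0.444] [-0.043 -0.048  2.21  -0.156  0.367  1.737]
target [0.519 0.001 0.145] now [ 0.487 -0.027  0.219] sash now [-0.154 -0.002  0.481] F [ 0.078  0.123 -0.658]
shift world [ 0.032  0.028 -0.074] units tool now [-0.721 -1.353  3.059] units in target axes [-0.3   -1.206  3.188]
rotvec units [ 0.71  -1.834 -0.228]
yaw first (about tool z units)
```

Request:
{"method": "play_rows", "body": {
  "commands": [
    [0, 0, 0, 0.24, -0.61, -0.08, 0],
    [0, 0, 0, 0.24, -0.61, -0.08, 0],
    [0, 0, 0, 0.24, -0.61, -0.08, 0],
    [0, -0.6, 0.5, 0, 0, 0, 0],
    [-0.3, -0.6, 0.5, 0, 0, 0, 0],
    [0, 0, 0.6, 0, 0, 0, 0],
    [0, 0, 0.6, 0, 0, 0, 0],
    [0, 0, 0.6, 0, 0, 0, 0],
    [0, 0, 0, 0, 0, 0, 0],
    [0, 0, 0, 0, 0, 0, 0]
  ]
}}

```text
clock: 8.6
position: [0.5141, 0.0013, 0.1529]
tool_rot: [[0.882, -0.051, 0.468], [-0.045, -0.999, -0.024], [0.468, 0.0, -0.884]]
wrist_force: [-0.8, 0.5, 0.7]
opening: -0.0001
grip_force: 0.0
```

Run:
```python
from plan import *
t=tip(.480,drop=.015);print(t,arm.state()['q'])
plan(t[0],.0285,t[1])
```

```text
[-0.022  0.444] [-0.007  0.116  2.175 -0.06   0.364  1.666]
target [ 0.565 -0.001  0.106] now [0.514 0.001 0.153] sash now [-0.092  0.028  0.447] F [-0.818  0.524  0.744]
shift world [ 0.051 -0.002 -0.047] units tool now [ 0.927 -0.008  2.608] units in target axes [ 0.923 -0.01   2.609]
rotvec units [-0.002  0.017  0.017]
yaw first (about tool z units)
```

Request:
{"method": "play_rows", "body": {
  "commands": [
    [0.185, 0, 0.52, 0, 0, 0, 0],
    [0.185, 0, 0.52, 0, 0, 0, 0],
    [0.185, 0, 0.52, 0, 0, 0, 0],
    [0.185, 0, 0.52, 0, 0, 0, 0],
    [0.185, 0, 0.52, 0, 0, 0, 0],
    [0, 0, 0, 0, 0, 0, 0],
    [0.12, 0, -0.05, 0, 0, 0, 0],
    [0.12, 0, -0.05, 0, 0, 0, 0],
    [0.12, 0, -0.05, 0, 0, 0, 0],
    [0, 0, 0, 0, 0, 0, 0]
  ]
}}

```text
clock: 9.6
position: [0.5725, -0.0016, 0.1155]
tool_rot: [[0.881, -0.051, 0.471], [-0.045, -0.999, -0.025], [0.471, 0.001, -0.882]]
wrist_force: [-0.3, -0.8, -0.4]
opening: -0.0002
grip_force: 0.0
```

Run:
```python
from plan import *
t=tip(.480);print(t)
plan(t[0],.0285,t[1])
```

```text
[-0.022  0.459]
target [ 0.575 -0.002  0.118] now [ 0.573 -0.002  0.115] sash now [-0.023  0.028  0.456] F [-0.278 -0.827 -0.399]
shift world [0.002 0.    0.002] units tool now [ 0.116 -0.006 -0.036] units in target axes [ 0.116 -0.006 -0.036]
rotvec units [-0.    -0.032  0.02 ]
yaw first (about tool z units)
```

Request:
{"method": "play_rows", "body": {
  "commands": [
    [0.14, 0, -0.055, 0, 0, 0, 0],
    [0.14, 0, -0.055, 0, 0, 0, 0],
    [0.14, 0, -0.055, 0, 0, 0, 0],
    [0.14, 0, -0.055, 0, 0, 0, 0],
    [0.14, 0, -0.055, 0, 0, 0, 0],
    [0.14, 0, -0.055, 0, 0, 0, 0]
  ]
}}

```text
clock: 10.2
position: [0.5855, -0.0024, 0.131]
tool_rot: [[0.883, -0.051, 0.466], [-0.045, -0.999, -0.025], [0.467, 0.001, -0.884]]
wrist_force: [-6.6, -0.0, -1.6]
opening: -0.0
grip_force: 2.7
```

Request:
{"method": "play_rows", "body": {
  "commands": [
    [0.185, 0, -0.075, 0, 0, 0, 0],
    [0.185, 0, -0.075, 0, 0, 0, 0],
    [0.185, 0, -0.075, 0, 0, 0, 0],
    [0.185, 0, -0.075, 0, 0, 0, 0],
    [0.185, 0, -0.075, 0, 0, 0, 0],
    [0.185, 0, -0.075, 0, 0, 0, 0]
  ]
}}

```text
clock: 10.8
position: [0.6048, -0.0034, 0.154]
tool_rot: [[0.883, -0.051, 0.467], [-0.045, -0.999, -0.025], [0.467, 0.001, -0.884]]
wrist_force: [-5.8, 0.2, -2.3]
opening: 0.0003
grip_force: 2.7
```

```bash
cat > meas.py <<'E'
from plan import *
t=tip(.5825); plan(t[0],.0285,t[1]); print(t,arm.state()['q'])
d=grab('wrist'); save(d,'w3.png')
g=d['image'].astype(int).max(2)
def onx(u,v,x):
    o=sash(d['o']);r=A@(d['R']@ray(d,u,v));return o+r*(x-o[0])/r[0]
import sys
# lip profile from depth along a line at given sash y
H,W=g.shape
K=np.array([[d['fx'],0,d['cx']],[0,d['fy'],d['cy']],[0,0,1]])
uu,vv=np.meshgrid(np.arange(W),np.arange(H));p=cv2.undistortPoints(np.stack([uu.ravel(),vv.ravel()],1).astype(float)[:,None],K,np.array(d['distortion'],float))[:,0]
z=d['depth'].ravel();S=(d['o']+(np.c_[p[:,0],-p[:,1],-np.ones(len(p))]*z[:,None])@d['R'].T)@A.T-[.3865,0,0]
gf=g.ravel()
top=(z>0)&(S[:,0]<-.008)&(S[:,0]>-.028)&(abs(S[:,1]-.0285)<.1)&(abs(S[:,1]-.0285)>.03)&(S[:,2]>.44)&(S[:,2]<.64)&(gf<110)
print('lip top face z',top.sum(),np.percentile(S[top,2],[10,50,90]) if top.any() else '')
fr=(z>0)&(S[:,0]<-.032)&(S[:,0]>-.038)&(abs(S[:,1]-.0285)<.11)&(abs(S[:,1]-.0285)>.05)&(S[:,2]>.44)&(S[:,2]<.64)&(gf<110)
print('lip front face z',fr.sum(),np.percentile(S[fr,2],[2,50,98]) if fr.any() else '')
cl=(z>0)&(gf<30)&(S[:,0]<-.008)&(S[:,0]>-.025)&(S[:,1]<-.08)&(S[:,1]>-.15)&(S[:,2]>.55)&(S[:,2]<.62)
if cl.any():
    print('clip z',cl.sum(),np.percentile(S[cl,2],[2,50,98]),'y',S[cl,1].min(),S[cl,1].max()); m=cl&(S[:,1]>S[cl,1].max()-.003);print('tip z',np.median(S[m,2]))
E
python3 meas.py
```

```text
target [ 0.64  -0.005  0.196] now [ 0.605 -0.003  0.154] sash now [-0.023  0.028  0.506] F [-5.755  0.214 -2.292]
shift world [ 0.036 -0.002  0.042] units tool now [ 2.049 -0.007 -0.824] units in target axes [ 2.051 -0.01  -0.818]
rotvec units [0.004 0.037 0.02 ]
yaw first (about tool z units)
[-0.022  0.562] [-0.015  0.247  1.993 -0.043  0.416  1.642]
lip top face z 6978 [0.53  0.531 0.532]
lip front face z 2807 [0.524 0.529 0.532]
```

View pics/w3.png

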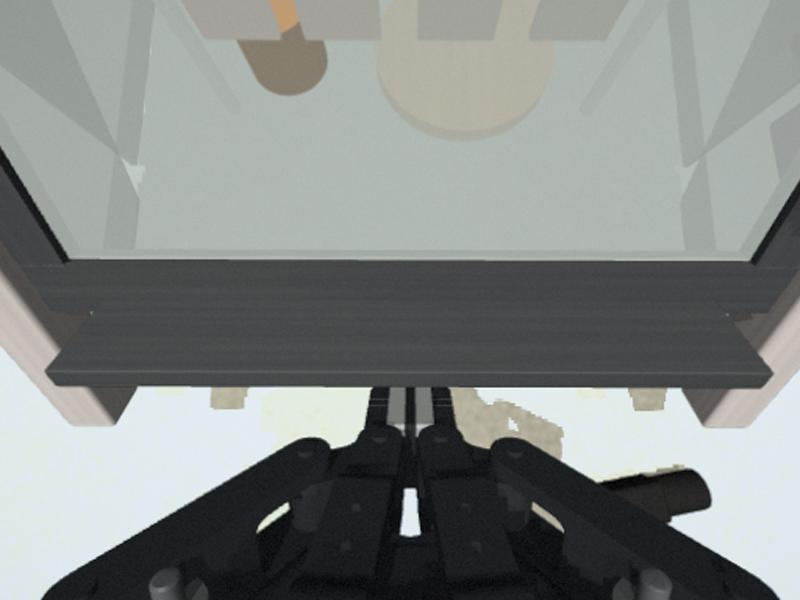

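The wrist view shows the fingers under the lip (front edge at row ~380). The lip sits level, with about 55 mm still to go.

Request:
{"method": "play_rows", "body": {
  "commands": [
    [0.19, 0, -0.076, 0, 0, 0, 0],
    [0.19, 0, -0.076, 0, 0, 0, 0],
    [0.19, 0, -0.076, 0, 0, 0, 0],
    [0.19, 0, -0.076, 0, 0, 0, 0],
    [0.19, 0, -0.076, 0, 0, 0, 0],
    [0.19, 0, -0.076, 0, 0, 0, 0],
    [0.19, 0, -0.076, 0, 0, 0, 0],
    [0.19, 0, -0.076, 0, 0, 0, 0],
    [0, 0, 0, 0, 0, 0, 0],
    [0, 0, 0, 0, 0, 0, 0]
  ]
}}

```text
clock: 11.85
position: [0.6322, -0.0049, 0.1864]
tool_rot: [[0.881, -0.051, 0.47], [-0.045, -0.999, -0.025], [0.47, 0.001, -0.883]]
wrist_force: [-4.7, -0.6, 1.7]
opening: 0.0007
grip_force: 1.9
```

```bash
python3 meas.py
```

```text
target [ 0.64  -0.005  0.196] now [ 0.632 -0.005  0.186] sash now [-0.022  0.028  0.549] F [-4.652 -0.626  1.713]
shift world [ 0.008 -0.     0.01 ] units tool now [ 0.473 -0.01  -0.189] units in target axes [ 0.473 -0.011 -0.19 ]
rotvec units [ 0.004 -0.012  0.02 ]
yaw first (about tool z units)
[-0.022  0.562] [-0.017  0.248  1.894 -0.034  0.511  1.63 ]
lip top face z 7000 [0.573 0.574 0.574]
lip front face z 2822 [0.567 0.571 0.574]
clip z 467 [0.573 0.583 0.59 ] y -0.10781197348003053 -0.09165595090235427
tip z 0.5831473500438072
```

Request:
{"method": "play_rows", "body": {
  "commands": [
    [0.12, 0, -0.05, 0, 0, 0, 0],
    [0.12, 0, -0.05, 0, 0, 0, 0],
    [0.12, 0, -0.05, 0, 0, 0, 0],
    [0, 0, 0, 0, 0, 0, 0],
    [0, 0, 0, 0, 0, 0, 0],
    [0, 0, 0, 0, 0, 0, 0]
  ]
}}

```text
clock: 12.5
position: [0.6381, -0.0051, 0.1934]
tool_rot: [[0.882, -0.051, 0.469], [-0.045, -0.999, -0.025], [0.469, 0.001, -0.883]]
wrist_force: [-5.5, -0.4, 0.3]
opening: 0.0003
grip_force: 2.2
```

```bash
python3 meas.py
```

```text
target [ 0.64  -0.005  0.196] now [ 0.638 -0.005  0.193] sash now [-0.022  0.028  0.558] F [-5.511 -0.411  0.292]
shift world [0.002 0.    0.003] units tool now [ 0.136 -0.009 -0.054] units in target axes [ 0.136 -0.009 -0.053]
rotvec units [0.004 0.005 0.021]
yaw first (about tool z units)
[-0.022  0.562] [-0.018  0.25   1.87  -0.032  0.534  1.628]
lip top face z 6986 [0.582 0.583 0.583]
lip front face z 2817 [0.576 0.58  0.583]
clip z 667 [0.573 0.584 0.593] y -0.11181288132451286 -0.0922375757589769
tip z 0.5833147039136797
```

Request:
{"method": "play_rows", "body": {
  "commands": [
    [0.075, 0, -0.03, 0, 0, 0, 0],
    [0.075, 0, -0.03, 0, 0, 0, 0],
    [0, 0, 0, 0, 0, 0, 0],
    [0, 0, 0, 0, 0, 0, 0],
    [0, 0, 0, 0, 0, 0, 0]
  ]
}}

```text
clock: 13.05
position: [0.6404, -0.0053, 0.1961]
tool_rot: [[0.882, -0.051, 0.468], [-0.045, -0.999, -0.025], [0.468, 0.001, -0.884]]
wrist_force: [-5.8, -0.2, 0.2]
opening: 0.0002
grip_force: 2.4
```

```bash
python3 meas.py
```

```text
target [ 0.64  -0.005  0.196] now [ 0.64  -0.005  0.196] sash now [-0.022  0.028  0.561] F [-5.755 -0.24   0.215]
shift world [0. 0. 0.] units tool now [ 0.003 -0.009  0.001] units in target axes [ 0.003 -0.009  0.001]
rotvec units [0.005 0.018 0.021]
yaw first (about tool z units)
[-0.022  0.562] [-0.018  0.251  1.861 -0.032  0.543  1.627]
lip top face z 7050 [0.586 0.586 0.587]
lip front face z 2814 [0.579 0.584 0.587]
clip z 722 [0.574 0.584 0.593] y -0.11491319231407678 -0.09203821762192711
tip z 0.5834543587995557
```

Lip origin is at 0.5825 against a clip pointer of 0.583, so it's level. I'll back the fingers down and out.

Request:
{"method": "play_rows", "body": {
  "commands": [
    [-0.2, 0, 0.08, 0, 0, 0, 0],
    [-0.3, 0, 0.12, 0, 0, 0, 0],
    [-0.3, 0, 0.12, 0, 0, 0, 0],
    [0, 0, -0.5, 0, 0, 0, 0],
    [-0.2, 0, -0.8, 0, 0, 0, 0],
    [-0.2, 0, -0.8, 0, 0, 0, 0],
    [-0.2, 0, -0.8, 0, 0, 0, 0],
    [-0.2, 0, -0.8, 0, 0, 0, 0],
    [0, 0, 0, 0, 0, 0, 0],
    [0, 0, 0, 0, 0, 0, 0]
  ]
}}

```text
clock: 14.1
position: [0.5663, -0.0012, 0.253]
tool_rot: [[0.881, -0.051, 0.471], [-0.045, -0.999, -0.025], [0.471, 0.001, -0.882]]
wrist_force: [0.7, -0.6, -0.6]
opening: 0.0001
grip_force: 0.0
```

```bash
sed -i 's/w3.png/w4.png/' meas.py; python3 meas.py
```

```text
target [ 0.64  -0.005  0.196] now [ 0.566 -0.001  0.253] sash now [-0.116  0.028  0.557] F [ 0.659 -0.619 -0.627]
shift world [ 0.074 -0.004 -0.057] units tool now [ 1.549 -0.     3.405] units in target axes [ 1.556 -0.002  3.402]
rotvec units [-0.001 -0.03   0.02 ]
yaw first (about tool z units)
[-0.022  0.562] [-0.012  0.081  1.919 -0.032  0.651  1.63 ]
lip top face z 2144 [0.586 0.586 0.587]
lip front face z 1637 [0.579 0.583 0.587]
clip z 939 [0.575 0.584 0.592] y -0.13640431092405114 -0.09236396648128088
tip z 0.5836515616012943
```

View pics/w4.png

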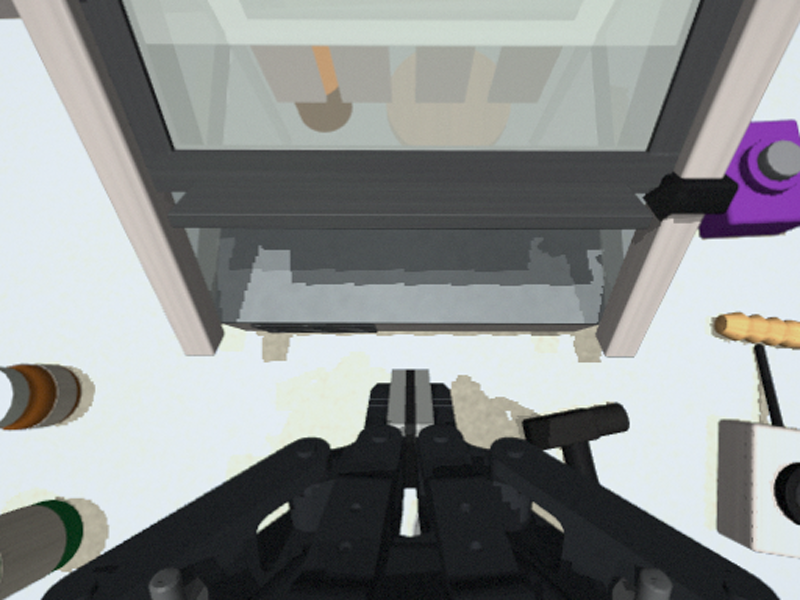

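The final view shows the lip (rows 185–228) level with the clip's pointer at (645,198), the hand clear, and the clip and other things unmoved.

```bash
python3 -c "
from cell import arm
print(arm.job_done())"
```

```text
the job is handed in; nothing more can be done
None
```

I pressed the fan button fully down first, then pushed the window up until its lip was within about 1 mm of the clip's pointer, backed the hand clear, and handed the job in at about 14 s of the 54 s allowed.

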